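# Put the printmaker's tools away in the bench block

### The job

Put the two clean tools away in the pale wooden tool block. Slide the red-handled scraper, blade down, right to the bottom of the empty slot, and push the yellow-handled burnisher into the round bore, driving the stiff cork down until it bottoms and the red ring on the shank is level with the block's top. Lower each tool all the way before letting go, never let one drop, and leave the dark-handled scraper, ink jar, bottle and brush jar undisturbed.

Things in the scene. Friction and masses are not known exactly. Their poses are not given: they have to be found in the camera images.
- scraper_center (a point): Centre of the loose red-handled scraper, 135 mm long, 0.12 kg, standing blade down. z runs along it from blade to handle, x across the blade's width, y through its thickness; the blade's lower edge is 67.5 mm below. Blade 60 (x) by 4 mm (y), the lower 65 mm; handle 28 (x) by 14 mm (y), the upper 70 mm. Either way round fits the slot.
- burnisher_center (a point): Centre of the loose yellow-handled burnisher (132 mm long, 0.10 kg), 66 mm above the tip. It stands upright, tip down; z along it from tip to handle. Round steel shank 12 mm in diameter from the tip to 57 mm above it, with its tip chamfered; round handle 20 mm in diameter from 57 to 132 mm. A painted red ring, 4 mm wide, is centred 45 mm above the tip.
- slot_stand: Fixed blue draining stand in which the scraper stands at the start: 100 (x) by 60 (y) by 45 mm high, origin at the centre of its underside. Its slot (64 mm along x, 7 mm along y) is 35 mm deep, so the scraper's blade starts with its lower edge 10 mm above the table. The stand's place and yaw vary.
- hole_stand: Fixed white draining stand in which the burnisher stands at the start: 70 by 70 by 45 mm high, origin at the centre of its underside. Hole 15 mm in diameter, 35 mm deep, so the burnisher's tip starts 10 mm above the table. The stand's place and yaw vary.
- block: Fixed pale wooden tool block, 100 (x) by 170 (y) by 60 mm high, origin at the centre of its underside. In its top: the empty slot over the origin, a parallel slot at y = -55 mm holding the dark-handled scraper, the round bore at y = +55 mm. The block and both stands stand left, middle or right of one another, differently each time, with varied yaw.
- slot_mouth (a point): Centre of the mouth of the block's empty slot, level with the block's top, 60 mm above the table. z up, x along the slot, axes as the block's. The slot is 64 mm long (x), 7 mm wide (y) and 45 mm deep, its mouth bevelled by 2 mm.
- bore_mouth (a point): Centre of the mouth of the round bore in the same block, level with its top, z up, axes as of the slot mouth. Bore 15 mm in diameter, mouth bevelled by 2 mm. A cork plug lies in it, its top 20 to 26 mm below the mouth at the start.
- cork (a joint): How far the cork plug in the bore has been pushed down, in m: at 0 its top lies 20 mm below the mouth, at 0.025 it is bottomed with its top 45 mm below. It slides stiffly (about 6 N) and stays where it is left.
- neighbour_center (a point): Centre of a dark-handled scraper, of the same shape as the red one, already in its own slot of the block with its top 150 mm above the table. Loose; to be left alone.
- ink_jar_center (a point): Centre of a loose amber ink jar with a black cap, 56 mm in diameter, 55 mm high, on the table. To be left alone.
- white_bottle_center (a point): Centre of a loose white bottle, 52 mm in diameter, 130 mm high, on the table. To be left alone.
- brush_jar_center (a point): Point on the axis of a loose white jar, 80 mm in diameter and 100 mm high, 50 mm above the table; the brushes in it rise to 230 mm above the table, within the jar's outline. To be left alone.
Things that resemble listed ones, but are neither listed nor needed, are in the scene too. Leave any blue or pink look-alike of the part that bears scraper_center alone.

How it is judged:
By the outcome, as a careful person would: the job done as asked, in the order asked, and still so for the second after the job is handed in, with the robot touching nothing.
It also fails if it takes over 72 s, if anything falls off the work surface, if the arm or the gripper's body presses on something with over 40 N, if the wrist force passes 120 N, or if a joint passes its speed limit or range.

### The arm

A 6-joint arm with a two-finger parallel gripper is mounted at the origin on the work surface. World frame = base frame: x ahead of the robot, y to its left, z up, the work surface at z = 0. Lengths are in m, angles in rad, forces in N, time in s.
With the tool pointing down it reaches from about 0.375 to 0.975 m from the base axis. Payload 3.8 kg.
Tool frame: the origin (TCP) lies at the very end of the fingers, on their centre line; the grasp point (between the pads) lies bot.grip_point_offset behind it (bot.grip_point_offset is the distance from the TCP to the grasp point, in m); z points along the fingers, y is the line along which they close (so a half turn about z gives the same grasp; the last joint's range is limited). The gripper opens to 85 mm and grips with 20 to 120 N. Pads are 22 mm wide; open, the fingers measure 114 mm over their backs; the gripper's body (76 mm by 85 mm) begins 54 mm behind the grasp point. The pads swing forward as they close: fully open they stand 13 mm farther back than shut.
Start: joints at [-1.159, 0.264, 1.604, -0, 1.274, -0.037], TCP at [0.293, -0.608, 0.231] pointing down, gripper open.
Joint ranges: [-2.63, 2.63], [-0.94, 2.18], [0.31, 2.57], [-1.31, 4.45], [0, 2.66], [-2.55, 2.55]. Speed limits (rad/s): [2.57, 2.57, 3.14, 3.14, 3.14, 3.14].

### API

Orientations are given as a rotation vector (axis times angle).
In Python, from workcell import bot, vision gives the robot as it stands.
- The arm moves only by the tool play_rows, never from a script. Its argument "rows" is a list of rows, each an object of numbers: "dx", "dy", "dz": the shift along the tool's x, y, z as a fraction of full scale; "roll": the turn about the tool's z as a fraction of full scale; "fingers": the closure, from 0 (fully open) to 1 (shut). In form: [{"dx": .., "dy": .., "dz": .., "roll": .., "fingers": ..}, ...]. A call has 1 to 20 rows; each row shifts and turns the commanded pose from where the row before left it, along the tool's axes as they then stand; what a row does not reach is not made up. Full scale, the value 1, is 0.04 m for a shift and 4 degrees for a turn. A row lasts 1/12 s, in which the tool goes at most 41.7 mm and 7.16 degrees, less where a joint would pass 70% of its speed; a pose out of reach is approached as far as the arm can. A call with a number of a shift or a turn outside -1 to 1 is refused whole. A call with a gripper value outside its range is refused whole. The fingers move at their own pace and stop on an object; "grip_force" is the grip in N (left out, the last holds). Time passes only in rows, so rows that do not move let the fingers close. It gives the time, the measured TCP pose, the force and the opening at its end, in the units of the state.
- bot.read_state(): the state, without advancing time (a new reading comes with each control period).
- vision.read_camera(name): name is "scene" or "top" or "wrist"; returns a dict with "pixels" (480x640x3 uint8, red, green, blue), "depth" (480x640 float32, m along the optical axis (not along the pixel's ray), 0 where there is no reading), "fx", "fy", "cx", "cy" (pixels), "R" (3x3) and "t" (3): a world point X has camera coordinates R X + t. Camera axes: x right, y down, z forward; pixel columns grow to the right and rows downward; lengths in m; the calibration is good to about 2 mm. A picture is of the moment at which its call begins.
- bot.finish_job(): hands the job in, once; it reports no verdict.
The state is a dict: "time": time; "q": joint angles; "joint_vel": joint speeds; "joint_torque": joint torques, N m; "tool_pos": TCP position; "tcp_rot": TCP orientation; "wrist_force": force on the tool from outside, world axes, zero at the start; "torque": the same for the moment, N m; "width": opening from 0.0 (shut) to 1.0 (fully open).
Only numpy, scipy, OpenCV 4.12 (cv2) and the standard library are available. Lean on these libraries where they do the work, as an engineer would, in place of code of your own. Each camera call takes 0.05 s, during which the arm holds its last target. There are 200 camera calls.

## Working session

There is one attempt and no reset: what is moved stays moved. The work goes in short steps, Python scripts to look and compute and a tool call to move; the robot and the scene stay as the last step left them, time stands still between calls to the robot, and variables do not carry over. Pictures are saved under pics/ and viewed, on a budget of 10 in all, crops included, one or two more only if the job needs it, and the job is handed in when it is done.

Besides the shell and the picture viewer there is one more tool, called as name(argument=value, ...), one argument or row to a line, values as JSON. play_rows: Moves the arm, as the interface text tells. Its arguments: {"type":"object","properties":{"rows":{"type":"array","items":{"type":"object","properties":{"dx":{"type":"number","minimum":-1,"maximum":1},"dy":{"type":"number","minimum":-1,"maximum":1},"dz":{"type":"number","minimum":-1,"maximum":1},"roll":{"type":"number","minimum":-1,"maximum":1},"fingers":{"type":"number"}}}},"grip_force":{"type":"number"}},"required":["rows"]}

```bash
mkdir -p pics; ls; python3 - <<'E'
from workcell import bot, vision
import numpy as np,cv2
print(bot.read_state(), bot.grip_point_offset)
for n in ("top","scene"):
    c=vision.read_camera(n); np.savez(n+"0.npz",**c)
    cv2.imwrite(f"pics/{n}0.png",c["pixels"][...,::-1]); print(n,c["fx"],c["fy"],c["cx"],c["cy"],c["R"],c["t"])
E
```

```text
pics
{'time': 0.0, 'q': array([-1.15891283e+00,  2.64819941e-01,  1.60539851e+00, -1.83790758e-05,
        1.27369594e+00, -3.69058264e-02]), 'joint_vel': array([ 0.00039562, -0.00071536, -0.00047724,  0.00054149,  0.00185215,
       -0.00101014]), 'joint_torque': array([-9.66422194e-04, -5.15110588e+01, -3.67316616e+01, -3.86041702e-04,
        1.29525672e-02, -3.77446085e-06]), 'tool_pos': array([ 0.29255697, -0.60747988,  0.22990379]), 'tcp_rot': array([-3.06060709e+00, -6.98556792e-01,  7.06368965e-04]), 'wrist_force': array([-0.31065055, -0.31492169,  1.0099968 ]), 'torque': array([ 0.014358  ,  0.02797999, -0.01325245]), 'width': 1.0009940447515697} 0.0187
top 457.8947405669337 457.8947405669337 311.8798905971716 237.05716855324386 [[ 7.52986171e-04 -9.99899000e-01  1.41923825e-02]
 [-9.83559434e-01 -3.30343878e-03 -1.80554497e-01]
 [ 1.80583144e-01 -1.38230967e-02 -9.83462582e-01]] [-0.01828727  0.57372009  0.86913471]
scene 437.2552314796226 437.2552314796226 314.7247348433314 235.90223691747312 [[-0.48043898  0.8769512  -0.01161813]
 [ 0.6274944   0.33445845 -0.70312753]
 [-0.61272274 -0.34510019 -0.71096885]] [ 0.28914244 -0.29838637  1.30605487]
```

View pics/top0.png

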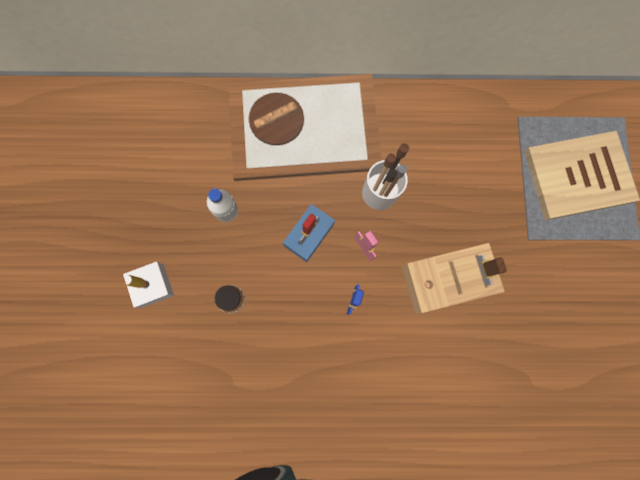

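View pics/scene0.png

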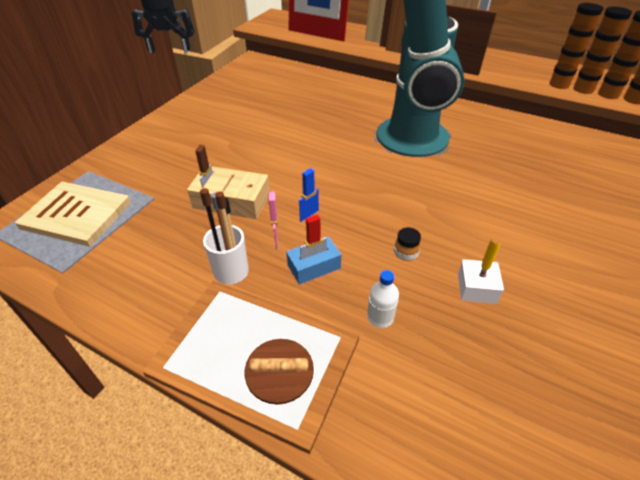

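The top view shows the block at about (455,277), with its bore at (429,285), empty slot at (456,278) and dark scraper at (490,268). The blue stand with the red scraper is at (309,232) and the white stand with the burnisher at (147,285). The blue and pink look-alikes are at (357,298) and (367,243), the jar at (384,187), the bottle at (222,205) and the ink jar at (229,298).

```bash
cat > h.py <<'E'
import numpy as np,cv2
def cloud(c):
    v,u=np.mgrid[:480,:640]; d=c["depth"]
    P=np.stack([(u-c["cx"])/c["fx"]*d,(v-c["cy"])/c["fy"]*d,d],-1)
    return (P-c["t"])@c["R"]
def ray(c,uv,h):
    uv=np.atleast_2d(np.asarray(uv,float)); R=c["R"]
    D=np.c_[(uv[:,0]-c["cx"])/c["fx"],(uv[:,1]-c["cy"])/c["fy"],np.ones(len(uv))]@R
    o=-R.T@c["t"]; return (o+D*((h-o[2])/D[:,2])[:,None])[:,:2]
def rect(c,m,h):
    n,l,s,_=cv2.connectedComponentsWithStats(m.astype(np.uint8)); k=1+np.argmax(s[1:,4])
    v,u=np.where(l==k); p=ray(c,np.c_[u,v],h)
    r=cv2.minAreaRect((p*1000).astype(np.float32)); return np.round(r[0],1),np.round(r[1],1),round(r[2],1),len(u)
def roi(b):
    m=np.zeros((480,640),bool); m[b[1]:b[3],b[0]:b[2]]=1; return m
E
python3 - <<'E'
from h import *
c=dict(np.load("top0.npz")); P=cloud(c); z=P[...,2]
hsv=cv2.cvtColor(c["pixels"],cv2.COLOR_RGB2HSV); H,S,V=hsv[...,0].astype(int),hsv[...,1].astype(int),hsv[...,2].astype(int)
near=lambda h,t=.006:abs(z-h)<t
print("block",rect(c,roi((400,235,520,320))&near(.06),.06))
print("blue",rect(c,roi((275,195,340,270))&near(.045)&(H>90)&(H<125)&(S>80),.045))
print("white",rect(c,roi((110,250,180,315))&near(.045),.045))
print("redtop",rect(c,roi((290,200,330,250))&near(.145,.008)&((H<10)|(H>170))&(S>120),.145))
print("yeltop",rect(c,roi((110,260,170,310))&near(.142,.008),.142))
print("darktop",rect(c,roi((470,245,520,290))&near(.150,.008),.150))
print("slot dark",rect(c,roi((440,250,470,305))&(z<.055)&(z>0),.06))
print("bore",rect(c,roi((420,275,438,295))&(z<.055)&(z>0),.06))
for n,b in dict(blue=(340,280,370,320),pink=(350,225,385,265),ink=(205,280,250,320),bottle=(200,180,245,225),brush=(355,140,415,215)).items():
    m=roi(b)&(z>.02); q=P[m]; print(n,q.min(0).round(3),q.max(0).round(3))
big=cv2.resize(c["pixels"][240:325,395:520],None,fx=6,fy=6,interpolation=cv2.INTER_CUBIC); cv2.imwrite("pics/blk.png",big[...,::-1])
E
```

```text
block (array([ 492.1, -298.5]), array([100. , 172.1]), 14.1, 3922)
blue (array([585.9, -10.6]), array([58.5, 99.1]), 54.8, 1044)
white (array([478.9, 313. ]), array([71. , 71.8]), 21.6, 1112)
redtop (array([585.3, -10. ]), array([13.6, 28.3]), 54.0, 111)
yeltop (array([478.1, 307.2]), array([12.9, 18.1]), 82.9, 29)
darktop (array([ 505.1, -350.9]), array([27.4, 16.2]), 14.5, 136)
slot dark (array([ 492.3, -299. ]), array([63.3,  6.4]), 14.0, 98)
bore (array([ 479.3, -245.4]), array([11.8, 12. ]), 0.1, 39)
blue [ 0.407 -0.109  0.02 ] [ 0.477 -0.004  0.959]
pink [ 0.407 -0.141  0.02 ] [ 0.581 -0.004  0.959]
ink [ 0.407 -0.004  0.02 ] [0.48  0.174 0.959]
bottle [ 0.407 -0.004  0.021] [0.662 0.192 0.959]
brush [ 0.407 -0.201  0.02 ] [ 0.794 -0.004  0.959]
```

View pics/blk.png

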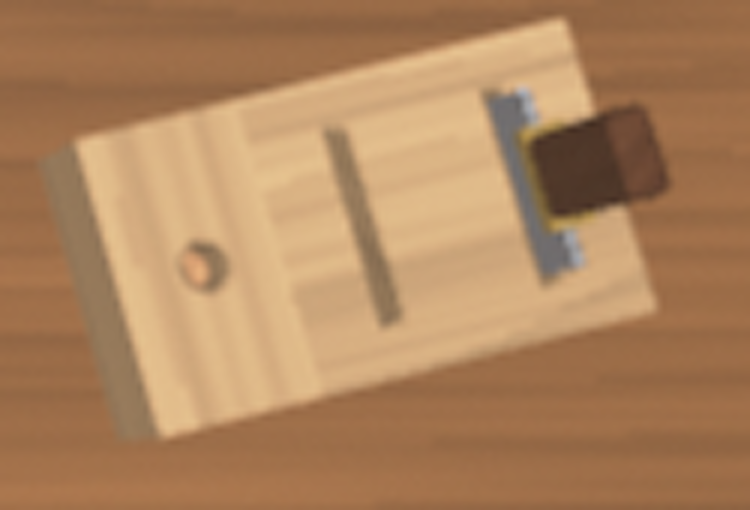

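play_rows(
  rows=[
    {"dx":0.3,"dy":-0.25},
    {"dx":0.72,"dy":-0.57},
    {"dx":0.72,"dy":-0.57},
    {"dx":0.72,"dy":-0.57},
    {"dx":0.72,"dy":-0.57},
    {"dx":0.72,"dy":-0.57},
    {"dx":0.72,"dy":-0.57},
    {"dx":0.72,"dy":-0.57},
    {"dx":0.72,"dy":-0.57},
    {"dx":0.72,"dy":-0.57},
    {"dx":0.72,"dy":-0.57},
    {"dx":0.72,"dy":-0.57},
    {"dx":0.72,"dy":-0.57},
    {"dx":0.72,"dy":-0.57},
    {"dx":0.72,"dy":-0.57},
    {"dx":0.72,"dy":-0.57},
    {"dx":0.72,"dy":-0.57},
    {"dx":0.72,"dy":-0.57},
    {"dx":0.5,"dy":-0.3},
    {},
  ],
)

```text
validation failed for argument at $.ro...
```

play_rows(
  rows=[
    {"roll":0.95},
    {"roll":0.95},
    {"roll":0.95},
    {"roll":0.95},
    {"roll":0.95},
    {"roll":0.95},
    {"roll":0.95},
    {"roll":0.95},
    {"roll":0.95},
    {"roll":0.95},
    {"roll":0.95},
    {"roll":0.95},
    {"roll":0.95},
    {"roll":0.95},
    {"roll":0.95},
    {"roll":0.95},
    {},
    {},
  ],
)

```text
validation failed for argument at $.ro...
```

```bash
cat >> h.py <<'E'
def to(bot,x,y,yaw=None,z=None):
    """print tool-axis moves (units of full scale) to world x,y,z and tool-x yaw (deg)"""
    from scipy.spatial.transform import Rotation as Ro
    s=bot.read_state(); R=Ro.from_rotvec(s["tcp_rot"]).as_matrix(); p=s["tool_pos"]
    th=np.degrees(np.arctan2(R[1,0],R[0,0]))
    d=np.array([x-p[0],y-p[1],0 if z is None else z-p[2]])
    print("t",round(s["time"],2),"pos",p.round(4),"yaw",th.round(2),"tilt",R[:,2].round(4),"F",s["wrist_force"].round(1),"w",round(s["width"],3))
    print(" move units",(R.T@d/.04).round(3),"roll units",None if yaw is None else round(((th-yaw+180)%360-180)/4,3))
E
python3 - <<'E'
from h import *; from workcell import bot,vision
to(bot,.5857,-.0103,-35.2,.106)
c=vision.read_camera("wrist"); np.savez("w1.npz",**c); cv2.imwrite("pics/w1.png",c["pixels"][...,::-1])
E
```

```text
t 0.1 pos [ 0.2926 -0.6075  0.2301] yaw 25.72 tilt [-8.0e-04  1.9e-03 -1.0e+00] F [-1.  -1.   0.1] w 1.0
 move units [ 13.08  -10.266   3.124] roll units 15.229
```

View pics/w1.png

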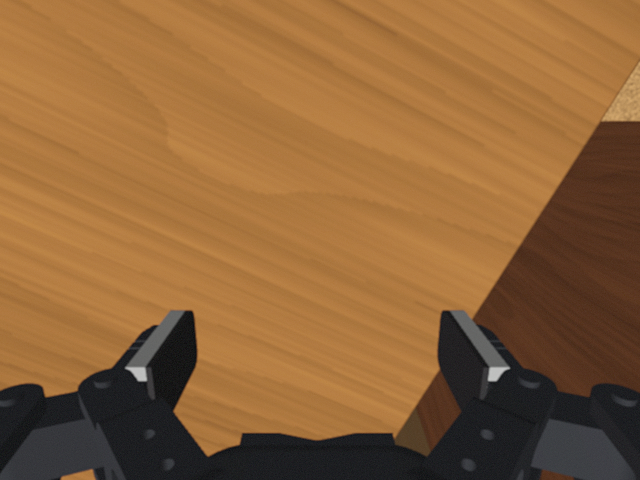

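The move was refused, so this picture shows only bare table between the open fingers. I'm resending it with every field filled in.

play_rows(
  rows=[
    {"dx":0.3,"dy":-0.25,"dz":0,"roll":0,"fingers":0},
    {"dx":0.72,"dy":-0.57,"dz":0,"roll":0,"fingers":0},
    {"dx":0.72,"dy":-0.57,"dz":0,"roll":0,"fingers":0},
    {"dx":0.72,"dy":-0.57,"dz":0,"roll":0,"fingers":0},
    {"dx":0.72,"dy":-0.57,"dz":0,"roll":0,"fingers":0},
    {"dx":0.72,"dy":-0.57,"dz":0,"roll":0,"fingers":0},
    {"dx":0.72,"dy":-0.57,"dz":0,"roll":0,"fingers":0},
    {"dx":0.72,"dy":-0.57,"dz":0,"roll":0,"fingers":0},
    {"dx":0.72,"dy":-0.57,"dz":0,"roll":0,"fingers":0},
    {"dx":0.72,"dy":-0.57,"dz":0,"roll":0,"fingers":0},
    {"dx":0.72,"dy":-0.57,"dz":0,"roll":0,"fingers":0},
    {"dx":0.72,"dy":-0.57,"dz":0,"roll":0,"fingers":0},
    {"dx":0.72,"dy":-0.57,"dz":0,"roll":0,"fingers":0},
    {"dx":0.72,"dy":-0.57,"dz":0,"roll":0,"fingers":0},
    {"dx":0.72,"dy":-0.57,"dz":0,"roll":0,"fingers":0},
    {"dx":0.72,"dy":-0.57,"dz":0,"roll":0,"fingers":0},
    {"dx":0.72,"dy":-0.57,"dz":0,"roll":0,"fingers":0},
    {"dx":0.72,"dy":-0.57,"dz":0,"roll":0,"fingers":0},
    {"dx":0.54,"dy":-0.32,"dz":0,"roll":0,"fingers":0},
    {"dx":0,"dy":0,"dz":0,"roll":0,"fingers":0},
  ],
)

```text
time: 1.82
tool_pos: [0.5875, -0.0064, 0.2311]
tcp_rot: [-3.059, -0.705, -0.002]
wrist_force: [0.2, -0.9, 0.1]
width: 0.996
```

play_rows(
  rows=[
    {"dx":0,"dy":0,"dz":0,"roll":0.95,"fingers":0},
    {"dx":0,"dy":0,"dz":0,"roll":0.95,"fingers":0},
    {"dx":0,"dy":0,"dz":0,"roll":0.95,"fingers":0},
    {"dx":0,"dy":0,"dz":0,"roll":0.95,"fingers":0},
    {"dx":0,"dy":0,"dz":0,"roll":0.95,"fingers":0},
    {"dx":0,"dy":0,"dz":0,"roll":0.95,"fingers":0},
    {"dx":0,"dy":0,"dz":0,"roll":0.95,"fingers":0},
    {"dx":0,"dy":0,"dz":0,"roll":0.95,"fingers":0},
    {"dx":0,"dy":0,"dz":0,"roll":0.95,"fingers":0},
    {"dx":0,"dy":0,"dz":0,"roll":0.95,"fingers":0},
    {"dx":0,"dy":0,"dz":0,"roll":0.95,"fingers":0},
    {"dx":0,"dy":0,"dz":0,"roll":0.95,"fingers":0},
    {"dx":0,"dy":0,"dz":0,"roll":0.95,"fingers":0},
    {"dx":0,"dy":0,"dz":0,"roll":0.95,"fingers":0},
    {"dx":0,"dy":0,"dz":0,"roll":0.95,"fingers":0},
    {"dx":0,"dy":0,"dz":0,"roll":0.95,"fingers":0},
    {"dx":0,"dy":0,"dz":0,"roll":0,"fingers":0},
    {"dx":0,"dy":0,"dz":0,"roll":0,"fingers":0},
  ],
)

```text
time: 3.32
tool_pos: [0.5855, -0.0115, 0.2311]
tcp_rot: [2.996, -0.944, -0.001]
wrist_force: [1.2, 0.2, -0.1]
width: 1.0
```

```bash
python3 - <<'E'
from h import *; from workcell import bot,vision
to(bot,.5857,-.0103,-35.2,.106)
c=vision.read_camera("wrist"); np.savez("w1.npz",**c); cv2.imwrite("pics/w1b.png",c["pixels"][...,::-1])
E
```

```text
t 3.32 pos [ 0.5855 -0.0115  0.2311] yaw -34.99 tilt [-6.e-04 -0.e+00 -1.e+00] F [ 1.2  0.2 -0.1] w 1.0
 move units [-0.011 -0.029  3.127] roll units 0.051
```

View pics/w1b.png

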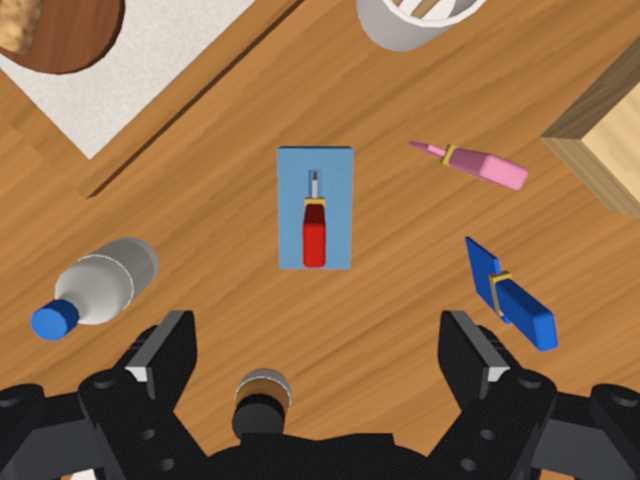

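The scraper's red handle is at (314,235), centred between the fingers and aligned with them. Its blade lies along the image's vertical in the blue stand, and nothing stands in the fingers' way. I'm descending to grasp.

play_rows(
  rows=[
    {"dx":0,"dy":-0.03,"dz":0.5,"roll":0.05,"fingers":0},
    {"dx":0,"dy":0,"dz":0.7,"roll":0,"fingers":0},
    {"dx":0,"dy":0,"dz":0.7,"roll":0,"fingers":0},
    {"dx":0,"dy":0,"dz":0.7,"roll":0,"fingers":0},
    {"dx":0,"dy":0,"dz":0.4,"roll":0,"fingers":0},
    {"dx":0,"dy":0,"dz":0.13,"roll":0,"fingers":0},
    {"dx":0,"dy":0,"dz":0,"roll":0,"fingers":0},
    {"dx":0,"dy":0,"dz":0,"roll":0,"fingers":1},
    {"dx":0,"dy":0,"dz":0,"roll":0,"fingers":1},
    {"dx":0,"dy":0,"dz":0,"roll":0,"fingers":1},
    {"dx":0,"dy":0,"dz":0,"roll":0,"fingers":1},
    {"dx":0,"dy":0,"dz":0,"roll":0,"fingers":1},
    {"dx":0,"dy":0,"dz":0,"roll":0,"fingers":1},
    {"dx":0,"dy":0,"dz":0,"roll":0,"fingers":1},
    {"dx":0,"dy":0,"dz":0,"roll":0,"fingers":1},
    {"dx":0,"dy":0,"dz":0,"roll":0,"fingers":1},
    {"dx":0,"dy":0,"dz":0,"roll":0,"fingers":1},
    {"dx":0,"dy":0,"dz":0,"roll":0,"fingers":1},
  ],
  grip_force=60,
)

```text
time: 4.87
tool_pos: [0.5875, -0.0105, 0.107]
tcp_rot: [-2.994, 0.952, -0.002]
wrist_force: [-1.3, -0.0, 5.7]
width: 0.157
```

play_rows(
  rows=[
    {"dx":0,"dy":0,"dz":-0.2,"roll":0,"fingers":1},
    {"dx":0,"dy":0,"dz":-0.4,"roll":0,"fingers":1},
    {"dx":0,"dy":0,"dz":-0.5,"roll":0,"fingers":1},
    {"dx":0,"dy":0,"dz":-0.5,"roll":0,"fingers":1},
    {"dx":0,"dy":0,"dz":-0.6,"roll":0,"fingers":1},
    {"dx":0,"dy":0,"dz":-0.6,"roll":-0.6,"fingers":1},
    {"dx":0,"dy":0,"dz":-0.6,"roll":-0.9,"fingers":1},
    {"dx":0,"dy":0,"dz":-0.6,"roll":-0.9,"fingers":1},
    {"dx":0,"dy":0,"dz":-0.4,"roll":-0.9,"fingers":1},
    {"dx":0,"dy":0,"dz":-0.2,"roll":-0.9,"fingers":1},
    {"dx":0,"dy":0,"dz":0,"roll":-0.9,"fingers":1},
    {"dx":0,"dy":0,"dz":0,"roll":-0.9,"fingers":1},
    {"dx":0,"dy":0,"dz":0,"roll":-0.9,"fingers":1},
    {"dx":0,"dy":0,"dz":0,"roll":-0.9,"fingers":1},
    {"dx":0,"dy":0,"dz":0,"roll":-0.9,"fingers":1},
    {"dx":0,"dy":0,"dz":0,"roll":-0.9,"fingers":1},
    {"dx":0,"dy":0,"dz":0,"roll":-0.9,"fingers":1},
    {"dx":0,"dy":0,"dz":0,"roll":-0.9,"fingers":1},
    {"dx":0,"dy":0,"dz":0,"roll":-0.9,"fingers":1},
    {"dx":0,"dy":0,"dz":0,"roll":0,"fingers":1},
  ],
)

```text
time: 6.53
tool_pos: [0.5863, -0.0104, 0.2895]
tcp_rot: [-3.118, -0.383, 0.002]
wrist_force: [-0.2, 0.0, -0.7]
width: 0.157
```

play_rows(
  rows=[
    {"dx":-0.2,"dy":0.3,"dz":0,"roll":0,"fingers":1},
    {"dx":-0.4,"dy":0.6,"dz":0,"roll":0,"fingers":1},
    {"dx":-0.4,"dy":0.65,"dz":0,"roll":0,"fingers":1},
    {"dx":-0.4,"dy":0.65,"dz":0,"roll":0,"fingers":1},
    {"dx":-0.4,"dy":0.65,"dz":0,"roll":0,"fingers":1},
    {"dx":-0.4,"dy":0.65,"dz":0,"roll":0,"fingers":1},
    {"dx":-0.4,"dy":0.65,"dz":0,"roll":0,"fingers":1},
    {"dx":-0.4,"dy":0.65,"dz":0,"roll":0,"fingers":1},
    {"dx":-0.4,"dy":0.65,"dz":0,"roll":0,"fingers":1},
    {"dx":-0.4,"dy":0.6,"dz":0,"roll":0,"fingers":1},
    {"dx":-0.2,"dy":0.3,"dz":0,"roll":0,"fingers":1},
    {"dx":0,"dy":0,"dz":0,"roll":0,"fingers":1},
    {"dx":0,"dy":0,"dz":0,"roll":0,"fingers":1},
  ],
)

```text
time: 7.62
tool_pos: [0.492, -0.2959, 0.2898]
tcp_rot: [-3.118, -0.376, 0.0]
wrist_force: [0.6, 0.3, -1.5]
width: 0.156
```

```bash
python3 - <<'E'
from h import *; from workcell import bot,vision
to(bot,.4922,-.2987,14.1,.165)
c=vision.read_camera("wrist"); np.savez("w2.npz",**c); cv2.imwrite("pics/w2.png",c["pixels"][...,::-1])
E
```

```text
t 7.62 pos [ 0.492  -0.2959  0.2898] yaw 13.74 tilt [-4.e-04  1.e-03 -1.e+00] F [ 0.6  0.3 -1.5] w 0.156
 move units [-0.01   0.072  3.12 ] roll units -0.09
```

View pics/w2.png

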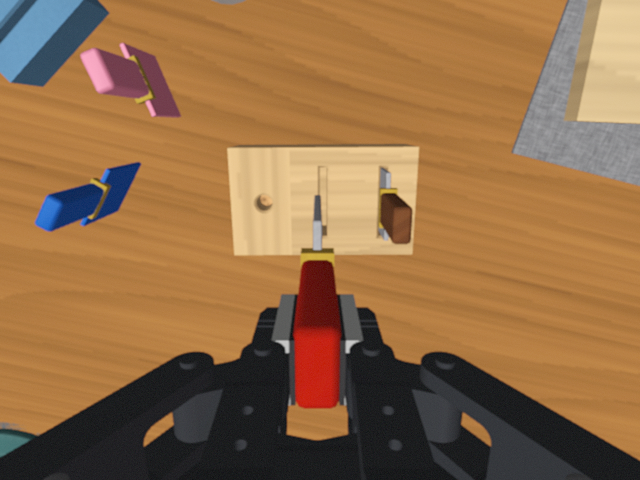

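The red scraper is held upright and the blade tip at (317,197) points at the empty slot, which runs along column 322, rows 167-235. The bore is at (264,201) and the dark scraper at (395,215). I'm measuring the blade against the slot in this view.

```bash
python3 - <<'E'
from h import *
c=dict(np.load("w2.npz")); P=cloud(c); z=P[...,2]
print("block",rect(c,roi((215,135,430,260))&(abs(z-.06)<.006),.06))
print("slot",rect(c,roi((312,155,332,240))&(z<.055)&(z>.01),.06), "bore",rect(c,roi((250,190,280,212))&(z<.055)&(z>.01),.06))
m=roi((305,190,330,256))&(z>.18); v,u=np.where(m)
q=P[m]; print("blade pts",len(q),q.min(0).round(4),q.max(0).round(4), "rows",v.min(),v.max())
for r in (v.min()+1,v.min()+6,v.min()+20,v.max()-15):
    uu=u[v==r]; print(r,uu.min(),uu.max(),P[r,int(np.median(uu))].round(4))
print("far low corner",ray(c,[[317.5,v.min()]],.194))
E
```

```text
block (array([ 494.5, -300.4]), array([100.3, 170. ]), 14.2, 16752)
slot (array([ 494.9, -300.5]), array([62.5,  6.4]), 14.2, 439) bore (array([ 481.7, -248. ]), array([13.9, 13.4]), 38.1, 185)
blade pts 671 [ 0.5079 -0.2971  0.1928] [ 0.5618 -0.2795  0.4324] rows 195 255
196 314 320 [ 0.5227 -0.2887  0.1988]
201 313 320 [ 0.5225 -0.2882  0.2146]
215 313 320 [ 0.5224 -0.2884  0.2488]
240 312 321 [ 0.5141 -0.2904  0.2607]
far low corner [[ 0.52249995 -0.28901103]]
```

play_rows(
  rows=[
    {"dx":0,"dy":0.09,"dz":0.3,"roll":-0.1,"fingers":1},
    {"dx":0,"dy":0,"dz":0.5,"roll":0,"fingers":1},
    {"dx":0,"dy":0,"dz":0.5,"roll":0,"fingers":1},
    {"dx":0,"dy":0,"dz":0.5,"roll":0,"fingers":1},
    {"dx":0,"dy":0,"dz":0.5,"roll":0,"fingers":1},
    {"dx":0,"dy":0,"dz":0.4,"roll":0,"fingers":1},
    {"dx":0,"dy":0,"dz":0.3,"roll":0,"fingers":1},
    {"dx":0,"dy":0,"dz":0.1,"roll":0,"fingers":1},
    {"dx":0,"dy":0,"dz":0,"roll":0,"fingers":1},
    {"dx":0,"dy":0,"dz":0,"roll":0,"fingers":1},
  ],
)

```text
time: 8.5
tool_pos: [0.494, -0.2987, 0.1664]
tcp_rot: [3.117, 0.393, 0.001]
wrist_force: [0.6, 0.0, -1.8]
width: 0.159
```

```bash
python3 - <<'E'
from h import *; from workcell import bot,vision
to(bot,.4930,-.2994,14.1,.111)
c=vision.read_camera("wrist"); np.savez("w3.npz",**c); cv2.imwrite("pics/w3.png",c["pixels"][120:420,160:500][...,::-1])
E
```

```text
t 8.5 pos [ 0.494  -0.2987  0.1664] yaw 14.36 tilt [ 5.e-04 -3.e-04 -1.e+00] F [ 0.6  0.  -1.8] w 0.159
 move units [-0.03   0.01   1.386] roll units 0.065
```

View pics/w3.png

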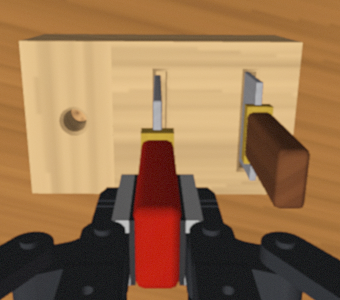

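Crop: the blade tip at (157,75) sits just above the slot, whose far end is at (160,69). It needs about 1-2 mm toward the dark scraper. I'm applying that and lowering gently.

play_rows(
  rows=[
    {"dx":0,"dy":0.03,"dz":0,"roll":0,"fingers":1},
    {"dx":0,"dy":0,"dz":0.1,"roll":0,"fingers":1},
    {"dx":0,"dy":0,"dz":0.1,"roll":0,"fingers":1},
    {"dx":0,"dy":0,"dz":0.1,"roll":0,"fingers":1},
    {"dx":0,"dy":0,"dz":0.1,"roll":0,"fingers":1},
    {"dx":0,"dy":0,"dz":0.1,"roll":0,"fingers":1},
    {"dx":0,"dy":0,"dz":0,"roll":0,"fingers":1},
  ],
)

```text
time: 9.13
tool_pos: [0.4933, -0.2999, 0.1448]
tcp_rot: [-3.116, -0.391, 0.002]
wrist_force: [-0.4, 0.9, -0.9]
width: 0.158
```

No contact force and the blade is about 11 mm in. Continuing down.

play_rows(
  rows=[
    {"dx":0,"dy":0,"dz":0.1,"roll":0,"fingers":1},
    {"dx":0,"dy":0,"dz":0.15,"roll":0,"fingers":1},
    {"dx":0,"dy":0,"dz":0.15,"roll":0,"fingers":1},
    {"dx":0,"dy":0,"dz":0.15,"roll":0,"fingers":1},
    {"dx":0,"dy":0,"dz":0.1,"roll":0,"fingers":1},
    {"dx":0,"dy":0,"dz":0.1,"roll":0,"fingers":1},
    {"dx":0,"dy":0,"dz":0,"roll":0,"fingers":1},
    {"dx":0,"dy":0,"dz":0,"roll":0,"fingers":1},
  ],
)

```text
time: 9.8
tool_pos: [0.4936, -0.2999, 0.1157]
tcp_rot: [-3.117, -0.391, 0.001]
wrist_force: [-0.4, 0.5, -1.6]
width: 0.152
```

play_rows(
  rows=[
    {"dx":0,"dy":0,"dz":0.05,"roll":0,"fingers":1},
    {"dx":0,"dy":0,"dz":0.04,"roll":0,"fingers":1},
    {"dx":0,"dy":0,"dz":0.0,"roll":0,"fingers":1},
  ],
)

```text
time: 10.05
tool_pos: [0.4937, -0.2999, 0.1123]
tcp_rot: [-3.117, -0.391, 0.0]
wrist_force: [0.4, 0.8, -0.5]
width: 0.155
```

play_rows(
  rows=[
    {"dx":0,"dy":0,"dz":0.025,"roll":0,"fingers":1},
    {"dx":0,"dy":0,"dz":0.025,"roll":0,"fingers":1},
    {"dx":0,"dy":0,"dz":0.0,"roll":0,"fingers":1},
  ],
)

```text
time: 10.3
tool_pos: [0.4941, -0.3003, 0.112]
tcp_rot: [3.117, 0.391, 0.001]
wrist_force: [-2.8, 0.2, 6.5]
width: 0.155
```

play_rows(
  rows=[
    {"dx":0,"dy":0,"dz":0.025,"roll":0,"fingers":1},
    {"dx":0,"dy":0,"dz":0.0,"roll":0,"fingers":1},
    {"dx":0,"dy":0,"dz":0.0,"roll":0,"fingers":1},
  ],
)

```text
time: 10.55
tool_pos: [0.4941, -0.3003, 0.112]
tcp_rot: [3.117, 0.391, 0.001]
wrist_force: [-3.3, 1.9, 11.7]
width: 0.152
```

Force rises while z holds at 0.112, so the scraper is seated. I'm easing the pressure, then opening only part way because the dark scraper is close, and retreating.

play_rows(
  rows=[
    {"dx":0,"dy":0,"dz":-0.02,"roll":0,"fingers":1},
    {"dx":0,"dy":0,"dz":0,"roll":0,"fingers":0.8},
    {"dx":0,"dy":0,"dz":0,"roll":0,"fingers":0.62},
    {"dx":0,"dy":0,"dz":0,"roll":0,"fingers":0.62},
    {"dx":0,"dy":0,"dz":0,"roll":0,"fingers":0.62},
    {"dx":0,"dy":0,"dz":0,"roll":0,"fingers":0.62},
    {"dx":0,"dy":0,"dz":0,"roll":0,"fingers":0.62},
    {"dx":0,"dy":0,"dz":-0.2,"roll":0,"fingers":0.62},
    {"dx":0,"dy":0,"dz":-0.4,"roll":0,"fingers":0.62},
    {"dx":0,"dy":0,"dz":-0.6,"roll":0,"fingers":0.62},
    {"dx":0,"dy":0,"dz":-0.7,"roll":0,"fingers":0.62},
    {"dx":0,"dy":0,"dz":-0.7,"roll":0,"fingers":0.62},
    {"dx":0,"dy":0,"dz":-0.7,"roll":0,"fingers":0.62},
    {"dx":0,"dy":0,"dz":-0.6,"roll":0,"fingers":0.3},
    {"dx":0,"dy":0,"dz":-0.3,"roll":0,"fingers":0},
    {"dx":0,"dy":0,"dz":0,"roll":0,"fingers":0},
  ],
)

```text
time: 11.88
tool_pos: [0.4956, -0.3013, 0.2828]
tcp_rot: [3.112, 0.391, 0.009]
wrist_force: [-0.2, -0.2, -0.1]
width: 0.788
```

```bash
python3 - <<'E'
from h import *; from workcell import bot,vision
to(bot,.4789,.313)
c=vision.read_camera("top"); P=cloud(c);z=P[...,2]
hsv=cv2.cvtColor(c["pixels"],cv2.COLOR_RGB2HSV).astype(int);H,S=hsv[...,0],hsv[...,1]
m=roi((420,220,500,310))&((H<8)|(H>172))&(S>150)&(z>.10)&(z<.2)
if m.sum(): print("red handle",m.sum(),P[m].max(0).round(4), rect(c,m&(z>.142),.150))
w=vision.read_camera("wrist");cv2.imwrite("pics/w4.png",w["pixels"][...,::-1])
E
```

```text
t 11.88 pos [ 0.4956 -0.3013  0.2828] yaw 14.31 tilt [ 0.0063 -0.0042 -1.    ] F [-0.2 -0.2 -0.1] w 0.788
 move units [  3.393 -14.983  -0.066] roll units None
red handle 231 [ 0.5064 -0.2887  0.153 ] (array([ 493.7, -296.6]), array([26. , 16.1]), 15.1, 127)
```

View pics/w4.png

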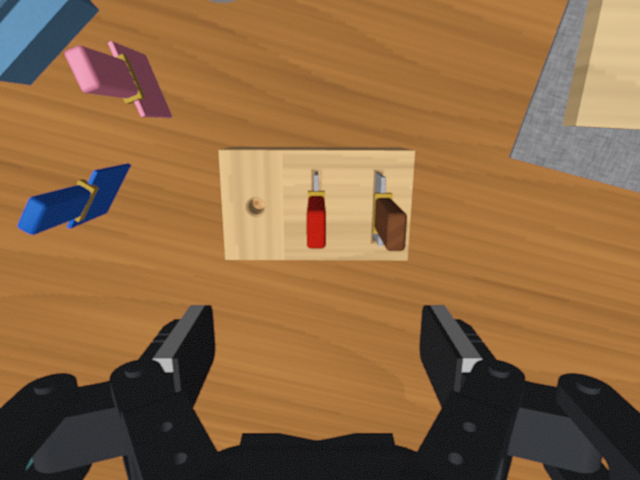

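The red scraper stands fully down, with its handle at (316,222) beside the dark one at (391,222) and its top measured at about 0.15 m. The look-alikes haven't moved. Next is the burnisher.

play_rows(
  rows=[
    {"dx":0.07,"dy":-0.3,"dz":0,"roll":0,"fingers":0},
    {"dx":0.14,"dy":-0.6,"dz":0,"roll":0,"fingers":0},
    {"dx":0.2,"dy":-0.85,"dz":0,"roll":0,"fingers":0},
    {"dx":0.2,"dy":-0.85,"dz":0,"roll":0,"fingers":0},
    {"dx":0.2,"dy":-0.85,"dz":0,"roll":0,"fingers":0},
    {"dx":0.2,"dy":-0.85,"dz":0,"roll":0,"fingers":0},
    {"dx":0.2,"dy":-0.85,"dz":0,"roll":0,"fingers":0},
    {"dx":0.2,"dy":-0.85,"dz":0,"roll":0,"fingers":0},
    {"dx":0.2,"dy":-0.85,"dz":0,"roll":0,"fingers":0},
    {"dx":0.2,"dy":-0.85,"dz":0,"roll":0,"fingers":0},
    {"dx":0.2,"dy":-0.85,"dz":0,"roll":0,"fingers":0},
    {"dx":0.2,"dy":-0.85,"dz":0,"roll":0,"fingers":0},
    {"dx":0.2,"dy":-0.85,"dz":0,"roll":0,"fingers":0},
    {"dx":0.2,"dy":-0.85,"dz":0,"roll":0,"fingers":0},
    {"dx":0.2,"dy":-0.85,"dz":0,"roll":0,"fingers":0},
    {"dx":0.2,"dy":-0.85,"dz":0,"roll":0,"fingers":0},
    {"dx":0.2,"dy":-0.85,"dz":0,"roll":0,"fingers":0},
    {"dx":0.16,"dy":-0.8,"dz":0,"roll":0,"fingers":0},
    {"dx":0.08,"dy":-0.5,"dz":0,"roll":0,"fingers":0},
    {"dx":0,"dy":0,"dz":0,"roll":0,"fingers":0},
  ],
)

```text
time: 13.65
tool_pos: [0.477, 0.3171, 0.2752]
tcp_rot: [-3.116, -0.398, 0.008]
wrist_force: [-0.7, 0.3, 0.0]
width: 0.999
```

```bash
python3 - <<'E'
from h import *; from workcell import bot,vision
to(bot,.4789,.313,14.1,.106)
c=vision.read_camera("wrist");np.savez("w5.npz",**c);cv2.imwrite("pics/w5.png",c["pixels"][...,::-1])
P=cloud(c);z=P[...,2]; hsv=cv2.cvtColor(c["pixels"],cv2.COLOR_RGB2HSV).astype(int);H,S=hsv[...,0],hsv[...,1]
r=roi((150,60,480,330))
print("stand",rect(c,r&(abs(z-.045)<.006)&(S<60),.045))
m=r&(H>18)&(H<35)&(S>170)&(z>.05); print(m.sum(),P[m].min(0).round(4),P[m].max(0).round(4))
if m.sum(): print("top",rect(c,m&(z>.136),.142))
E
```

```text
t 13.65 pos [0.477  0.3171 0.2752] yaw 14.54 tilt [-4.8e-03 -5.0e-04 -1.0e+00] F [-0.7  0.3  0. ] w 0.999
 move units [0.04  0.113 4.23 ] roll units 0.111
stand (array([481.4, 313.4]), array([70.7, 69.9]), 21.6, 5210)
347 [0.4828 0.3065 0.0529] [0.5473 0.3347 0.4174]
top (array([488.2, 318.9]), array([ 2.5, 10.8]), 41.7, 27)
```

View pics/w5.png

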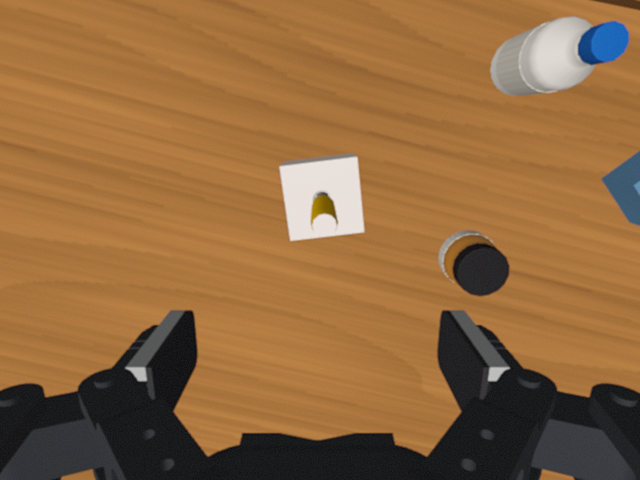

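The burnisher stands in the white stand with its pale handle top at (325,223) and its base at (321,195). The ink jar at (475,268) is clear of the fingers' path.

```bash
python3 - <<'E'
from h import *; from workcell import bot
c=dict(np.load("w5.npz")); P=cloud(c);z=P[...,2]; hsv=cv2.cvtColor(c["pixels"],cv2.COLOR_RGB2HSV).astype(int)
print("top",rect(c,roi((305,205,345,238))&(abs(z-.142)<.006),.142))
print("slot hole by rays: base",ray(c,[[321,195]],.067))
to(bot,.4800,.313,14.1,.106)
E
```

```text
top (array([485.9, 314.5]), array([10.6, 17.3]), 14.6, 93)
slot hole by rays: base [[0.4888297  0.31640157]]
t 13.7 pos [0.4774 0.315  0.2754] yaw 14.52 tilt [-0.0045 -0.0022 -1.    ] F [-0.6 -0.2 -0.3] w 0.999
 move units [0.071 0.06  4.234] roll units 0.105
```

play_rows(
  rows=[
    {"dx":0.08,"dy":0.05,"dz":0.3,"roll":0.1,"fingers":0},
    {"dx":0,"dy":0,"dz":0.6,"roll":0,"fingers":0},
    {"dx":0,"dy":0,"dz":0.7,"roll":0,"fingers":0},
    {"dx":0,"dy":0,"dz":0.7,"roll":0,"fingers":0},
    {"dx":0,"dy":0,"dz":0.7,"roll":0,"fingers":0},
    {"dx":0,"dy":0,"dz":0.7,"roll":0,"fingers":0},
    {"dx":0,"dy":0,"dz":0.4,"roll":0,"fingers":0},
    {"dx":0,"dy":0,"dz":0.1,"roll":0,"fingers":0},
    {"dx":0,"dy":0,"dz":0,"roll":0,"fingers":0},
    {"dx":0,"dy":0,"dz":0,"roll":0,"fingers":1},
    {"dx":0,"dy":0,"dz":0,"roll":0,"fingers":1},
    {"dx":0,"dy":0,"dz":0,"roll":0,"fingers":1},
    {"dx":0,"dy":0,"dz":0,"roll":0,"fingers":1},
    {"dx":0,"dy":0,"dz":0,"roll":0,"fingers":1},
    {"dx":0,"dy":0,"dz":0,"roll":0,"fingers":1},
    {"dx":0,"dy":0,"dz":0,"roll":0,"fingers":1},
    {"dx":0,"dy":0,"dz":0,"roll":0,"fingers":1},
    {"dx":0,"dy":0,"dz":0,"roll":0,"fingers":1},
    {"dx":0,"dy":0,"dz":0,"roll":0,"fingers":1},
  ],
  grip_force=90,
)

```text
time: 15.28
tool_pos: [0.4841, 0.313, 0.1116]
tcp_rot: [-3.117, -0.381, -0.003]
wrist_force: [-0.2, -0.1, 6.8]
width: 0.2
```

```bash
python3 - <<'E'
from h import *; from workcell import bot
to(bot,.4789,-.2455,14.1,.29)
E
```

```text
t 15.28 pos [0.4841 0.313  0.1116] yaw 13.92 tilt [ 0.002   0.0012 -1.    ] F [-0.2 -0.1  6.8] w 0.2
 move units [-3.477 13.517 -4.477] roll units -0.044
```

play_rows(
  rows=[
    {"dx":0,"dy":0,"dz":-0.1,"roll":0,"fingers":1},
    {"dx":0,"dy":0,"dz":-0.2,"roll":0,"fingers":1},
    {"dx":0,"dy":0,"dz":-0.2,"roll":0,"fingers":1},
    {"dx":0,"dy":0,"dz":0,"roll":0,"fingers":1},
    {"dx":0,"dy":0,"dz":0,"roll":0,"fingers":1},
  ],
)

```text
time: 15.7
tool_pos: [0.4836, 0.3125, 0.1311]
tcp_rot: [-3.118, -0.381, -0.002]
wrist_force: [0.4, 0.0, -0.3]
width: 0.203
```

```bash
python3 - <<'E'
from h import *; from workcell import bot,vision
to(bot,.4789,-.2455,14.1,.29)
c=vision.read_camera("wrist");np.savez("w6.npz",**c);cv2.imwrite("pics/w6.png",c["pixels"][...,::-1])
E
```

```text
t 15.7 pos [0.4836 0.3125 0.1311] yaw 13.92 tilt [ 1.e-03  5.e-04 -1.e+00] F [ 0.4  0.  -0.3] w 0.203
 move units [-3.466 13.511 -3.979] roll units -0.045
```

View pics/w6.png

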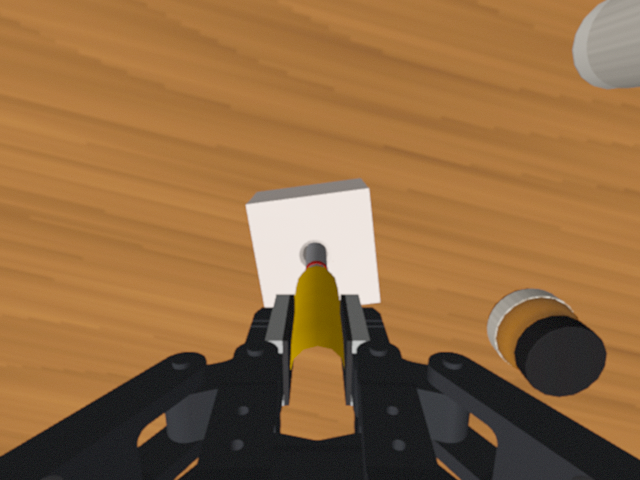

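The burnisher is held upright at its upper handle, centred at column 318, with the shank rising from the hole at (316,255) and the red ring visible at (316,265). I'll check numerically how it sits relative to the TCP.

```bash
python3 - <<'E'
from h import *; from workcell import bot
from scipy.spatial.transform import Rotation as Ro
c=dict(np.load("w6.npz")); P=cloud(c); s=bot.read_state(); R=Ro.from_rotvec(s["tcp_rot"]).as_matrix()
Q=((P-s["tool_pos"])@R*1000).round(1)
for v in list(range(246,272,4))+list(range(275,362,8)): print(v,Q[v,312],Q[v,317],Q[v,322],c["pixels"][v,317])
hz=c["pixels"].astype(int); 
for v in (280,300,330,345):
    row=hz[v]; m=(row[:,0]>120)&(row[:,2]<40)&(row[:,1]>70); u=np.where(m[280:360])[0]+280
    if len(u): print("width",v,u.min(),u.max(),Q[v,u.min()],Q[v,u.max()])
E
```

```text
246 [ 3.2 -2.7 86.4] [ 3.7  0.2 85. ] [ 2.1  3.2 90.1] [82 81 84]
250 [ 3.5 -2.6 77.8] [ 3.1  0.2 79.1] [ 2.   3.1 82.7] [82 80 84]
254 [ 3.5 -2.5 70.1] [ 3.6  0.2 70. ] [ 2.3  3.  74. ] [77 78 77]
258 [ 3.  -2.4 64.8] [ 3.6  0.3 62.9] [ 2.4  2.9 66.8] [80 80 82]
262 [ 3.5 -2.3 56.7] [ 3.2  0.3 57.7] [ 2.2  2.9 60.7] [120  22  19]
266 [ 3.  -2.3 52. ] [ 6.5  0.3 42.3] [ 2.7  2.8 52.9] [117  90  24]
270 [ 7.2 -2.  34.7] [ 7.5  0.3 33.7] [ 7.1  2.6 35. ] [127  97   0]
275 [ 6.9 -2.  28.9] [ 7.7  0.3 26.8] [ 6.9  2.5 28.8] [128  99   0]
283 [ 7.5 -1.8 17.9] [ 7.7  0.3 17.3] [ 6.9  2.4 19.2] [127  97   0]
291 [ 7.4 -1.7  9.5] [7.7 0.3 8.8] [ 6.9  2.3 10.6] [127  98   0]
299 [ 6.9 -1.6  2.7] [7.4 0.3 1.6] [7.3 2.2 1.8] [127  96   0]
307 [ 7.5 -1.5 -5.6] [ 7.2  0.3 -5. ] [ 6.9  2.2 -4.3] [125  96   0]
315 [  7.7  -1.4 -12.6] [  8.2   0.3 -13.6] [  6.9   2.1 -11. ] [126  98   0]
323 [  7.4  -1.4 -18. ] [  7.6   0.3 -18.4] [  7.2   2.  -17.7] [123  93   0]
331 [  7.2  -1.3 -23.2] [  6.9   0.3 -22.6] [  6.6   2.  -22.1] [130  98   0]
339 [  6.6  -1.3 -27.3] [  6.1   0.3 -26.5] [  6.2   1.9 -26.6] [134 104   0]
347 [  5.4  -1.2 -30.2] [-89.2   0.3 130.4] [  6.    1.9 -31.1] [174 120  63]
355 [-96.   -3.5 130.5] [-96.2   0.3 130.8] [-95.7   4.1 129.9] [189 132  73]
width 280 299 322 [ 3.4 -7.9 31.7] [ 6.8  2.5 23. ]
width 300 295 324 [ 3.  -8.7 10.4] [7.5 3.  0.5]
width 330 293 328 [  3.5  -8.  -15.6] [  6.8   3.9 -21.7]
width 345 291 328 [  2.5  -8.2 -24. ] [  5.1   3.8 -28.3]
```

play_rows(
  rows=[
    {"dx":0,"dy":0,"dz":-0.4,"roll":0,"fingers":1},
    {"dx":0,"dy":0,"dz":-0.6,"roll":0,"fingers":1},
    {"dx":0,"dy":0,"dz":-0.6,"roll":0,"fingers":1},
    {"dx":0,"dy":0,"dz":-0.6,"roll":0,"fingers":1},
    {"dx":0,"dy":0,"dz":-0.6,"roll":0,"fingers":1},
    {"dx":0,"dy":0,"dz":-0.6,"roll":0,"fingers":1},
    {"dx":0,"dy":0,"dz":-0.4,"roll":-0.04,"fingers":1},
    {"dx":0,"dy":0,"dz":0,"roll":0,"fingers":1},
  ],
)

```text
time: 16.42
tool_pos: [0.4851, 0.3133, 0.2867]
tcp_rot: [-3.115, -0.385, -0.01]
wrist_force: [-0.0, 0.4, -0.2]
width: 0.201
```

play_rows(
  rows=[
    {"dx":-0.08,"dy":0.3,"dz":0,"roll":0,"fingers":1},
    {"dx":-0.15,"dy":0.6,"dz":0,"roll":0,"fingers":1},
    {"dx":-0.2,"dy":0.8,"dz":0,"roll":0,"fingers":1},
    {"dx":-0.2,"dy":0.8,"dz":0,"roll":0,"fingers":1},
    {"dx":-0.2,"dy":0.8,"dz":0,"roll":0,"fingers":1},
    {"dx":-0.2,"dy":0.8,"dz":0,"roll":0,"fingers":1},
    {"dx":-0.2,"dy":0.8,"dz":0,"roll":0,"fingers":1},
    {"dx":-0.2,"dy":0.8,"dz":0,"roll":0,"fingers":1},
    {"dx":-0.2,"dy":0.8,"dz":0,"roll":0,"fingers":1},
    {"dx":-0.2,"dy":0.8,"dz":0,"roll":0,"fingers":1},
    {"dx":-0.2,"dy":0.8,"dz":0,"roll":0,"fingers":1},
    {"dx":-0.2,"dy":0.8,"dz":0,"roll":0,"fingers":1},
    {"dx":-0.2,"dy":0.8,"dz":0,"roll":0,"fingers":1},
    {"dx":-0.2,"dy":0.8,"dz":0,"roll":0,"fingers":1},
    {"dx":-0.2,"dy":0.8,"dz":0,"roll":0,"fingers":1},
    {"dx":-0.2,"dy":0.8,"dz":0,"roll":0,"fingers":1},
    {"dx":-0.2,"dy":0.8,"dz":0,"roll":0,"fingers":1},
    {"dx":-0.15,"dy":0.6,"dz":0,"roll":0,"fingers":1},
    {"dx":0,"dy":0,"dz":0,"roll":0,"fingers":1},
    {"dx":0,"dy":0,"dz":0,"roll":0,"fingers":1},
  ],
)

```text
time: 18.08
tool_pos: [0.4816, -0.2451, 0.2796]
tcp_rot: [-3.116, -0.38, 0.006]
wrist_force: [-0.1, 0.2, -1.4]
width: 0.202
```

```bash
python3 - <<'E'
from h import *; from workcell import bot,vision
to(bot,.4837,-.2465,14.1,.175)
c=vision.read_camera("wrist");np.savez("w7.npz",**c)
P=cloud(c);z=P[...,2]
print("block",rect(c,roi((180,110,520,262))&(abs(z-.06)<.006),.06))
to(bot,.4837,-.2465,14.1,.175)
E
```

```text
t 18.08 pos [ 0.4816 -0.2451  0.2796] yaw 13.9 tilt [-0.004   0.0024 -1.    ] F [-0.1  0.2 -1.4] w 0.202
 move units [0.051 0.054 2.615] roll units -0.05
block (array([ 494.8, -300.3]), array([100.1, 169.9]), 14.1, 16626)
t 18.13 pos [ 0.4819 -0.2441  0.28  ] yaw 13.98 tilt [-0.0036  0.0025 -1.    ] F [-0.9  0.3  0. ] w 0.201
 move units [0.036 0.077 2.624] roll units -0.03
```

play_rows(
  rows=[
    {"dx":0.04,"dy":0.06,"dz":0.3,"roll":0,"fingers":1},
    {"dx":0,"dy":0,"dz":0.5,"roll":0,"fingers":1},
    {"dx":0,"dy":0,"dz":0.6,"roll":0,"fingers":1},
    {"dx":0,"dy":0,"dz":0.6,"roll":0,"fingers":1},
    {"dx":0,"dy":0,"dz":0.4,"roll":0,"fingers":1},
    {"dx":0,"dy":0,"dz":0.2,"roll":0,"fingers":1},
    {"dx":0,"dy":0,"dz":0,"roll":0,"fingers":1},
    {"dx":0,"dy":0,"dz":0,"roll":0,"fingers":1},
    {"dx":0,"dy":0,"dz":0,"roll":0,"fingers":1},
  ],
)

```text
time: 18.88
tool_pos: [0.4865, -0.2463, 0.1795]
tcp_rot: [3.117, 0.386, 0.003]
wrist_force: [0.3, 0.6, -1.1]
width: 0.199
```

```bash
python3 - <<'E'
from h import *; from workcell import bot,vision
to(bot,.4837,-.2465,14.1,.112)
c=vision.read_camera("wrist");np.savez("w8.npz",**c)
P=cloud(c);z=P[...,2]
b=rect(c,roi((100,110,560,300))&(abs(z-.06)<.005),.06);print("block",b)
# shank column points
hsv=cv2.cvtColor(c["pixels"],cv2.COLOR_RGB2HSV).astype(int)
for v in range(225,262,4):
    m=(z[v]>.065)&(z[v]<.14); u=np.where(m[290:345])[0]+290
    if len(u): print(v,u.min(),u.max(),P[v,int(u.mean())].round(4))
cv2.imwrite("pics/w8.png",cv2.resize(c["pixels"][150:330,200:440],None,fx=3,fy=3)[...,::-1])
E
```

```text
t 18.88 pos [ 0.4865 -0.2463  0.1795] yaw 14.12 tilt [ 0.0019 -0.001  -1.    ] F [ 0.3  0.6 -1.1] w 0.199
 move units [-0.072 -0.014  1.687] roll units 0.005
block (array([ 499.6, -299.3]), array([ 90. , 169.9]), 14.2, 24465)
241 311 320 [ 0.4894 -0.2448  0.0829]
245 307 324 [ 0.4893 -0.2449  0.0909]
249 306 325 [ 0.4894 -0.2449  0.0994]
253 306 325 [ 0.4895 -0.2449  0.1074]
257 306 325 [ 0.4896 -0.2449  0.1145]
261 305 326 [ 0.4898 -0.2449  0.1219]
```

View pics/w8.png

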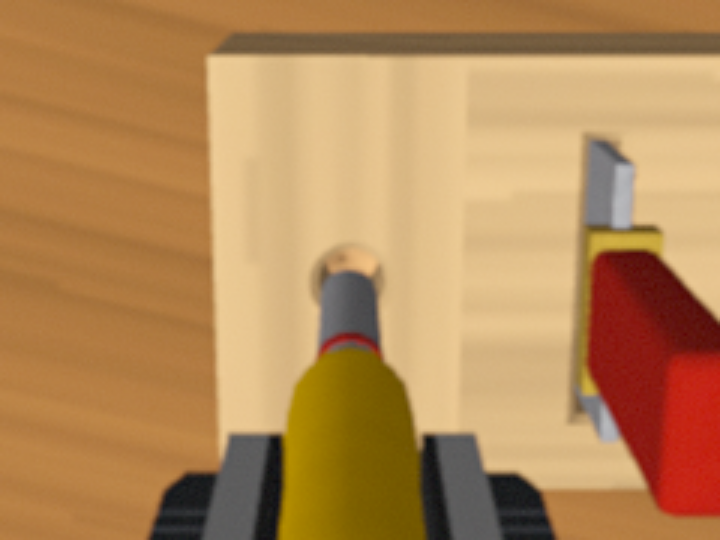

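The shank sits over the bore, whose rim is at about (347,275), and is laterally centred. The red scraper is deep in its slot. Numerically the shank needs 2.5 mm along tool −x, so I'll correct and lower it.

play_rows(
  rows=[
    {"dx":-0.06,"dy":0.01,"dz":0,"roll":0,"fingers":1},
    {"dx":0,"dy":0,"dz":0.15,"roll":0,"fingers":1},
    {"dx":0,"dy":0,"dz":0.1,"roll":0,"fingers":1},
    {"dx":0,"dy":0,"dz":0.1,"roll":0,"fingers":1},
    {"dx":0,"dy":0,"dz":0.1,"roll":0,"fingers":1},
    {"dx":0,"dy":0,"dz":0.1,"roll":0,"fingers":1},
    {"dx":0,"dy":0,"dz":0.1,"roll":0,"fingers":1},
    {"dx":0,"dy":0,"dz":0,"roll":0,"fingers":1},
    {"dx":0,"dy":0,"dz":0,"roll":0,"fingers":1},
  ],
)

```text
time: 19.68
tool_pos: [0.4831, -0.2471, 0.1518]
tcp_rot: [-3.117, -0.385, 0.001]
wrist_force: [-0.6, -0.2, -0.7]
width: 0.198
```

It is about 10 mm into the bore with no side force. Pushing on down to the cork.

play_rows(
  rows=[
    {"dx":0,"dy":0,"dz":0.1,"roll":0,"fingers":1},
    {"dx":0,"dy":0,"dz":0.1,"roll":0,"fingers":1},
    {"dx":0,"dy":0,"dz":0.1,"roll":0,"fingers":1},
    {"dx":0,"dy":0,"dz":0.1,"roll":0,"fingers":1},
    {"dx":0,"dy":0,"dz":0.1,"roll":0,"fingers":1},
    {"dx":0,"dy":0,"dz":0,"roll":0,"fingers":1},
  ],
)

```text
time: 20.18
tool_pos: [0.4835, -0.2473, 0.1322]
tcp_rot: [3.118, 0.385, 0.0]
wrist_force: [-0.2, 0.7, -0.4]
width: 0.2
```

play_rows(
  rows=[
    {"dx":0,"dy":0,"dz":0.1,"roll":0,"fingers":1},
    {"dx":0,"dy":0,"dz":0.1,"roll":0,"fingers":1},
    {"dx":0,"dy":0,"dz":0.08,"roll":0,"fingers":1},
    {"dx":0,"dy":0,"dz":0,"roll":0,"fingers":1},
    {"dx":0,"dy":0,"dz":0,"roll":0,"fingers":1},
  ],
)

```text
time: 20.6
tool_pos: [0.4835, -0.2474, 0.1211]
tcp_rot: [3.118, 0.385, 0.0]
wrist_force: [0.0, -0.6, 1.0]
width: 0.202
```

play_rows(
  rows=[
    {"dx":0,"dy":0,"dz":0.05,"roll":0,"fingers":1},
    {"dx":0,"dy":0,"dz":0.05,"roll":0,"fingers":1},
  ],
)

```text
time: 20.77
tool_pos: [0.4838, -0.2474, 0.1177]
tcp_rot: [3.118, 0.385, 0.001]
wrist_force: [-0.1, 0.4, 5.6]
width: 0.198
```

play_rows(
  rows=[
    {"dx":0,"dy":0,"dz":0.03,"roll":0,"fingers":1},
    {"dx":0,"dy":0,"dz":0.0,"roll":0,"fingers":1},
    {"dx":0,"dy":0,"dz":0.0,"roll":0,"fingers":1},
  ],
)

```text
time: 21.02
tool_pos: [0.4838, -0.2474, 0.1165]
tcp_rot: [3.117, 0.385, 0.001]
wrist_force: [-0.9, 0.9, 4.5]
width: 0.2
```

play_rows(
  rows=[
    {"dx":0,"dy":0,"dz":0.025,"roll":0,"fingers":1},
    {"dx":0,"dy":0,"dz":0.0,"roll":0,"fingers":1},
    {"dx":0,"dy":0,"dz":0.0,"roll":0,"fingers":1},
  ],
)

```text
time: 21.27
tool_pos: [0.4842, -0.2476, 0.1165]
tcp_rot: [3.117, 0.385, 0.002]
wrist_force: [-2.1, 1.7, 10.2]
width: 0.202
```

play_rows(
  rows=[
    {"dx":0,"dy":0,"dz":0.03,"roll":0,"fingers":1},
    {"dx":0,"dy":0,"dz":0.02,"roll":0,"fingers":1},
    {"dx":0,"dy":0,"dz":0.0,"roll":0,"fingers":1},
  ],
)

```text
time: 21.52
tool_pos: [0.485, -0.2478, 0.1163]
tcp_rot: [3.117, 0.384, 0.005]
wrist_force: [-2.9, 3.6, 17.0]
width: 0.2
```

```bash
python3 - <<'E'
from h import *; from workcell import bot,vision
c=vision.read_camera("wrist");np.savez("w9.npz",**c);to(bot,.4837,-.2465,14.1,.112)
P=cloud(c);z=P[...,2];px=c["pixels"].astype(int)
for v in range(240,285,2): print(v,px[v,316],P[v,316].round(4))
E
```

```text
t 21.57 pos [ 0.485  -0.2478  0.1163] yaw 14.07 tilt [ 0.0033 -0.0012 -1.    ] F [-2.1  3.5 17.4] w 0.204
 move units [-0.025 -0.04   0.108] roll units -0.008
240 [220 184 132] [ 0.4999 -0.2441  0.0601]
242 [220 186 133] [ 0.4989 -0.2443  0.0603]
244 [220 187 132] [ 0.4975 -0.2447  0.0589]
246 [220 187 135] [ 0.4968 -0.2449  0.0601]
248 [219 186 133] [ 0.4955 -0.2452  0.0592]
250 [221 187 135] [ 0.4947 -0.2454  0.0598]
252 [220 186 133] [ 0.4939 -0.2456  0.0606]
254 [220 186 134] [ 0.4929 -0.2459  0.0607]
256 [220 186 134] [ 0.4915 -0.2462  0.0598]
258 [213 178 127] [ 0.4904 -0.2465  0.0595]
260 [188 156 111] [ 0.4895 -0.2467  0.0598]
262 [88 69 64] [ 0.4868 -0.2474  0.0549]
264 [119  18  15] [ 0.4875 -0.2472  0.0603]
266 [99 76 68] [ 0.4873 -0.2473  0.0627]
268 [117  90   6] [ 0.4902 -0.2465  0.0742]
270 [126  96   0] [ 0.4911 -0.2463  0.0796]
272 [126  97   0] [ 0.4917 -0.2462  0.0839]
274 [124  95   0] [ 0.4915 -0.2462  0.0857]
276 [121  93   0] [ 0.4912 -0.2463  0.0877]
278 [123  96   0] [ 0.4916 -0.2462  0.0912]
280 [125  96   0] [ 0.4916 -0.2462  0.0935]
282 [123  92   0] [ 0.4915 -0.2462  0.0955]
284 [121  93   0] [ 0.4914 -0.2463  0.0976]
```

The burnisher has bottomed: 17 N with z steady, and the ring at z of about 0.060, level with the top. Easing, releasing and retreating.

play_rows(
  rows=[
    {"dx":0,"dy":0,"dz":-0.05,"roll":0,"fingers":1},
    {"dx":0,"dy":0,"dz":0,"roll":0,"fingers":0.75},
    {"dx":0,"dy":0,"dz":0,"roll":0,"fingers":0.58},
    {"dx":0,"dy":0,"dz":0,"roll":0,"fingers":0.58},
    {"dx":0,"dy":0,"dz":0,"roll":0,"fingers":0.58},
    {"dx":0,"dy":0,"dz":0,"roll":0,"fingers":0.58},
    {"dx":0,"dy":0,"dz":0,"roll":0,"fingers":0.58},
    {"dx":0,"dy":0,"dz":-0.2,"roll":0,"fingers":0.58},
    {"dx":0,"dy":0,"dz":-0.4,"roll":0,"fingers":0.58},
    {"dx":0,"dy":0,"dz":-0.6,"roll":0,"fingers":0.58},
    {"dx":0,"dy":0,"dz":-0.7,"roll":0,"fingers":0.58},
    {"dx":0,"dy":0,"dz":-0.7,"roll":0,"fingers":0.58},
    {"dx":0,"dy":0,"dz":-0.7,"roll":0,"fingers":0.58},
    {"dx":0,"dy":0,"dz":-0.6,"roll":0,"fingers":0.58},
    {"dx":0,"dy":0,"dz":-0.3,"roll":0,"fingers":0.58},
    {"dx":0,"dy":0,"dz":0,"roll":0,"fingers":0.58},
    {"dx":0,"dy":0,"dz":0,"roll":0,"fingers":0.58},
  ],
)

```text
time: 22.98
tool_pos: [0.4835, -0.2473, 0.2831]
tcp_rot: [3.117, 0.385, 0.001]
wrist_force: [0.5, -0.6, -0.4]
width: 0.423
```

```bash
python3 - <<'E'
from h import *; from workcell import bot,vision
to(bot,.48,-.25)
c=vision.read_camera("scene");a=dict(np.load("scene0.npz"))
w=vision.read_camera("wrist");P=cloud(w);z=P[...,2]
px=cv2.cvtColor(w["pixels"],cv2.COLOR_RGB2HSV).astype(int);H,S=px[...,0],px[...,1];r=roi((180,100,520,300))
y=r&(H>18)&(H<35)&(S>200)&(z>.06)&(z<.2); rd=r&((H<8)|(H>172))&(S>180)&(z>.09)&(z<.2)
for n,m in (("yellow",y),("red",rd)):
    if m.sum(): print(n,m.sum(),"z pct",np.percentile(z[m],[2,50,99]).round(4),"xy",np.median(P[m],0).round(4))
cv2.imwrite("pics/end.png",np.hstack([c["pixels"][100:400,150:500],w["pixels"][60:360,110:560]])[...,::-1])
E
```

```text
t 22.98 pos [ 0.4835 -0.2473  0.2831] yaw 14.08 tilt [ 9.e-04 -6.e-04 -1.e+00] F [ 0.5 -0.6 -0.4] w 0.423
 move units [-0.101  0.043 -0.   ] roll units None
yellow 401 z pct [0.0847 0.1224 0.1447] xy [ 0.4894 -0.2444  0.1224]
red 1213 z pct [0.098  0.1486 0.1512] xy [ 0.4993 -0.296   0.1486]
```

View pics/end.png

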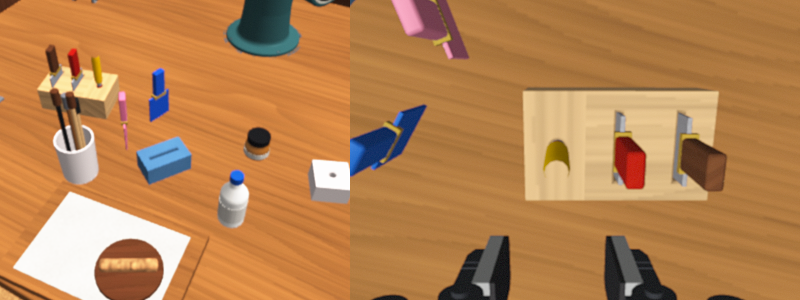

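Both tools stand in the block next to the dark scraper. Both stands are empty, everything else is in its place, and the gripper is clear.

```bash
python3 -c "
from workcell import bot
print(bot.finish_job())"
```

```text
the job is handed in; nothing more can be done
None
```

Both tools are in the block, and I handed the job in at about 23 s of the 72 s allowed. I lowered each one until it bottomed before letting go.

- **Red scraper:** it bottomed with about 12 N on the wrist and the height no longer changing. Its top measures about 0.150 m, as it should when seated.
- **Burnisher:** I drove the cork down until it bottomed, at about 17 N with the height steady. Just before release the red ring was at about 0.060 m, level with the block's top.
- **Everything else:** the final pictures show the dark scraper, ink jar, bottle, brush jar and both look-alikes where they were. I compared these by eye, not by measurement.

Checks that failed or disagreed:
- **Refused moves:** the first two move calls were refused because the rows lacked some fields. I resent them in full, and it cost one picture.
- **Camera offset:** the wrist and top cameras disagreed by about 2–3 mm on where the block is. I used the wrist camera for the fine fit.
- **Burnisher grip:** the gripper read about 17 mm on the 20 mm handle. The tool was held about 2.5 mm off centre, and I corrected for that before inserting it.
- **Burnisher top:** its highest reading after release was about 0.145 m, against 0.147 m nominal. The small pale end cap was outside the colour mask, so I relied on the ring and the force.
- **Picture budget:** I viewed 12 pictures, two over the 10.

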